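Store light-sensitive tubes and hold the sprung amber hood at its balance point

TASK

Raise the amber hood of the sample chest past its balance point so that its springs keep it standing open, then store the three light-sensitive tubes from the blue rack in the chest, each upright in a cell of the insert of its colour: the orange-capped tube in the orange insert, the two blue-capped tubes in the blue one; set them down, do not drop them. Then take the hood by its handle, bring it back down over its balance point and finish while still holding it just below that point (at most about fifteen degrees below it), where it would fall shut by itself, so that the tubes are shaded and I can still slip in a last one. Do not let the hood shut on the tubes, and leave the flask and everything else on the bench where it stands.

Things in the scene. Friction and masses are not known exactly. Their poses are not given: they have to be found in the camera images.
- chest: sample chest: white metal tray fixed to the bench, 155 x 186 x 75 mm, open at the top under its hood. Origin: centre of its underside, on the bench. Its x axis points from the front (handle side) to the back (hinge side), z up. Walls 4 mm; rim 75 mm, inner floor 10 mm above the bench. It holds the two inserts side by side; behind them lies a low grey drying cartridge.
- hood_hinge (a point): middle of the hood's hinge pin on the chest's back rim, 83 mm behind the chest's origin and 75 mm above the bench; the pin runs along the chest's y axis
- hood_handle (a point): middle of the handle's grip bar: steel, 12 mm thick, 92 mm long, parallel to the hinge pin, 50 mm out from the hood's front face, free air all round. Hood shut: the bar is 216.5 mm in front of the pin and 53 mm above it (223 mm from it). It can be pinched from above, fingers before and behind it, at every angle of the hood, and may turn between the fingers.
- hood (a joint): angle of the amber hood (0.8 kg, 168 x 198 x 76 mm, open underneath), rad: 0 shut, 1.5 open stop, almost upright on the back rim; the handle rises and swings back. Balance point 0.85: below it the hood sinks shut (2.2 N at the handle lifts it from shut), above it torsion springs carry it to the stop. Hinge damped, 0.2 N m s/rad, hardly any friction. Above 0.45 it clears the tubes.
- tube_rack: blue tube rack, fixed to the bench, 67 x 150 mm, 58 mm high. Origin: centre of its underside. Along its y axis it has small holes at x = -14.5 mm and large ones, all empty, at x = 17.5 mm. The three tubes start in the small holes at y = -54, -18 and 54 mm, any tube in any of them. Fingers closing along the rack's x axis have the most room.
- orange_cells: orange insert for the orange-capped tube, fixed in the left or right half of the chest, 84 x 84 mm, 68 mm high, axes parallel to the chest's (negative x is the front). Origin: centre of its underside, 10 mm above the bench. 3 x 3 open cells 21 mm wide, centres at x and y = -26.25, 0, 26.25 mm, floor 3 mm, cell walls 5 mm thick; the front cells have most room.
- blue_cells: blue insert for the blue-capped tubes, fixed in the left or right half of the chest, beside the orange one, 84 x 84 mm, 68 mm high, axes parallel to the chest's (negative x is the front). Origin: centre of its underside, 10 mm above the bench. 3 x 3 open cells 21 mm wide, centres at x and y = -26.25, 0, 26.25 mm, floor 3 mm, cell walls 5 mm thick; the front cells have most room.
- orange_tube: conical tube with an orange screw cap, 120 mm long, body 16 mm and cap 22 mm in diameter, cap from 107 to 120 mm, about 20 g, with a pointed foot. Origin: tip of the foot, z along the tube to the cap. It stands in the rack with the tip 3 mm above the bench, leaning a little. Grip it by the cap from above.
- blue_tube_a: conical tube with a blue screw cap, otherwise the same as the orange-capped one
- blue_tube_b: the other conical tube with a blue screw cap, the same
- flask: bystander, loose: clear culture flask with a white cap, 45 x 72 x 138 mm, to the right of the chest, behind the rack; origin in its underside
- tape_rolls: bystander: three rolls of coloured label tape on one another, 60 mm in diameter, 57 mm high, to the left of the chest; origin: centre of the underside

How it is judged:
On the way, in this order (a step that is already met when the one before it is completed fails the run):
1. the hood stands open past its balance point, near its stop (above 1.3 rad) (value of joint hood above 1.3 rad), for 0.3 s.
2. with the hood open, every tube stands upright in the insert of its colour, let go (value of joint hood above 1.2 rad and x of orange_tube in the frame of orange_cells between -0.041 and 0.041 m and y of orange_tube in the frame of orange_cells between -0.041 and 0.041 m and z of orange_tube in the frame of orange_cells below 0.012 m and angle between each of orange_tube, blue_tube_a, blue_tube_b's own z axis and vertical below 0.35 rad and contact force between the fingers and orange_tube below 0.1 N and x of blue_tube_a in the frame of blue_cells between -0.041 and 0.041 m and y of blue_tube_a in the frame of blue_cells between -0.041 and 0.041 m and z of each of blue_tube_a, blue_tube_b in the frame of blue_cells below 0.012 m and contact force between the fingers and blue_tube_a below 0.1 N and x of blue_tube_b in the frame of blue_cells between -0.041 and 0.041 m and y of blue_tube_b in the frame of blue_cells between -0.041 and 0.041 m and contact force between the fingers and blue_tube_b below 0.1 N), for 0.2 s.
At the end, for the whole second after the job is handed in: The fingers hold the hood (over 0.2 N) at rest between 0.57 and 0.835 rad, just below its balance point of 0.85 rad, touching no tube; the orange tube is in the orange cells, both blue ones in the blue cells, foot within 12 mm of the insert's underside, tilt under 0.35 rad, at rest (value of joint hood between 0.57 and 0.835 rad and velocity of joint hood between -0.05 and 0.05 rad/s and contact force between the fingers and hood above 0.2 N and x of orange_tube in the frame of orange_cells between -0.041 and 0.041 m and y of orange_tube in the frame of orange_cells between -0.041 and 0.041 m and z of orange_tube in the frame of orange_cells below 0.012 m and angle between each of orange_tube, blue_tube_a, blue_tube_b's own z axis and vertical below 0.35 rad and contact force between hood and orange_tube below 0.1 N and linear speed of each of orange_tube, blue_tube_a, blue_tube_b below 0.05 m/s and x of blue_tube_a in the frame of blue_cells between -0.041 and 0.041 m and y of blue_tube_a in the frame of blue_cells between -0.041 and 0.041 m and z of each of blue_tube_a, blue_tube_b in the frame of blue_cells below 0.012 m and contact force between hood and blue_tube_a below 0.1 N and x of blue_tube_b in the frame of blue_cells between -0.041 and 0.041 m and y of blue_tube_b in the frame of blue_cells between -0.041 and 0.041 m and contact force between hood and blue_tube_b below 0.1 N); the arm keeps its last pose, push and grip.
It fails at once if the hood is let down almost shut (below 0.3 rad) with a tube in the chest (value of joint hood below 0.3 rad and ((x of orange_tube in the frame of orange_cells between -0.041 and 0.041 m and y of orange_tube in the frame of orange_cells between -0.041 and 0.041 m and z of orange_tube in the frame of orange_cells below 0.012 m and angle between orange_tube's own z axis and vertical below 0.35 rad) or (x of blue_tube_a in the frame of blue_cells between -0.041 and 0.041 m and y of blue_tube_a in the frame of blue_cells between -0.041 and 0.041 m and z of blue_tube_a in the frame of blue_cells below 0.012 m and angle between blue_tube_a's own z axis and vertical below 0.35 rad) or (x of blue_tube_b in the frame of blue_cells between -0.041 and 0.041 m and y of blue_tube_b in the frame of blue_cells between -0.041 and 0.041 m and z of blue_tube_b in the frame of blue_cells below 0.012 m and angle between blue_tube_b's own z axis and vertical below 0.35 rad))).
It fails at once if a tube is dropped into the chest (faster than 0.8 m/s below the rim) ((horizontal distance between orange_tube and chest below 0.095 m and height (world z) of orange_tube below 0.065 m and linear speed of orange_tube above 0.8 m/s) or (horizontal distance between blue_tube_a and chest below 0.095 m and height (world z) of blue_tube_a below 0.065 m and linear speed of blue_tube_a above 0.8 m/s) or (horizontal distance between blue_tube_b and chest below 0.095 m and height (world z) of blue_tube_b below 0.065 m and linear speed of blue_tube_b above 0.8 m/s)).
It fails at once if the flask is pushed more than 30 mm or tipped (distance of flask from where it was at the start of the episode above 0.03 m or angle between flask's own z axis and vertical above 0.4 rad).
It also fails if it takes over 72 s, if anything falls off the work surface, if the arm or the gripper's body presses on something with over 40 N, if the wrist force passes 120 N, or if a joint passes its speed limit or range.

ROBOT

A 6-joint arm with a two-finger parallel gripper is mounted at the origin on a cart in front of the work surface, level with it; the furniture and walls round the work are solid. World frame = base frame: x ahead of the robot, y to its left, z up, the work surface at z = 0. Lengths are in m, angles in rad, forces in N, time in s.
With the tool pointing down it reaches from about 0.375 to 0.975 m from the base axis. Payload 3.8 kg.
Tool frame: the origin (TCP) lies midway between the tips of the shut fingers; the grasp point (between the pads) lies 19 mm behind it; z points along the fingers, y is the line along which they close (so a half turn about z gives the same grasp; the last joint's range is limited). The gripper opens to 85 mm and grips with 20 to 120 N. Pads are 22 mm wide; open, the fingers measure 114 mm over their backs; the gripper's body (76 mm by 85 mm) begins 54 mm behind the grasp point. The pads swing forward as they close: fully open they stand 13 mm farther back than shut.
Start: joints at [1.146, 0.264, 1.604, -0, 1.274, -0.037], TCP at [0.255, 0.625, 0.231] pointing down, gripper open.
Joint ranges: [-2.63, 2.63], [-0.94, 2.18], [0.31, 2.57], [-1.31, 4.45], [0, 2.66], [-2.55, 2.55]. Speed limits (rad/s): [2.57, 2.57, 3.14, 3.14, 3.14, 3.14].

INTERFACE

Orientations are given as a rotation vector (axis times angle).
In Python, from rig import readout, optics, order gives the robot as it stands.
- The arm moves only by the tool move_arm, never from a script. Its argument "increments" is one flat list of numbers, 7 for each row, row after row: the turn, a rotation vector about the tool's x, y, z in rad, then the shift along the tool's x, y, z in mm, then the opening, from -1 (shut) to 1 (fully open). A call has 1 to 8 rows; each row is the pose to reach, as a shift and turn from the pose commanded when the call began, along the tool's axes at that moment; what a row does not reach only later rows make up. A row lasts 1/12 s, in which the tool goes at most 41.7 mm and 7.16 degrees, less where a joint would pass 70% of its speed; a pose out of reach is approached as far as the arm can. A call with a gripper value outside its range is refused whole. The fingers move at their own pace and stop on an object; "squeeze" is the grip in N (left out, the last holds). Time passes only in rows, so rows that repeat a pose let the fingers close. It gives the time, the measured TCP pose, the force, the opening and the grip force at its end, in the units of the state.
- readout.observe(): the state, without advancing time (a new reading comes with each control period).
- optics.camera(name): name is "side" or "top"; returns (picture, depth): 400x640x3 uint8, blue, green, red; 400x640 float32, m along the optical axis (not along the pixel's ray), 0 where there is no reading.
- optics.calibration(name): a dict with "intrinsics" (3x3 intrinsics, pixels), "rvec" (rotation vector, rad) and "tvec" (3), from world to camera coordinates, as OpenCV has them. Camera axes: x right, y down, z forward; pixel columns grow to the right and rows downward; lengths in m; the calibration is good to about 2 mm. A picture is of the moment at which its call begins. calibration takes no time and is no camera call.
- order.job_done(): hands the job in; it is judged then, once.
The state is a dict: "time_s": time; "joint_positions": joint angles; "joint_vel": joint speeds; "effort": joint torques, N m; "tool_pos": TCP position; "orientation": TCP orientation; "force": force on the tool from outside, world axes, zero at the start; "ft_torque": the same for the moment, N m; "width": finger opening in m; "gripper_force": force on a finger pad.
Only numpy, scipy, OpenCV 4.12 (cv2) and the standard library are available. Lean on these libraries where they do the work, as an engineer would, in place of code of your own. Each camera call takes 0.05 s, during which the arm holds its last target. There are 200 camera calls.

## Working session

There is one attempt and no reset: what is moved stays moved. The work goes in short steps, Python scripts to look and compute and a tool call to move; the robot and the scene stay as the last step left them, time stands still between calls to the robot, and variables do not carry over. Pictures are saved under pics/ and viewed, at most 10 in all, crops included, and the job is handed in when it is done.

Besides the shell and the picture viewer there is one more tool, called after "Call:" as name(argument=value, ...), one argument or row to a line, values as JSON. move_arm: Moves the arm, as the interface text tells. Its arguments: {"type":"object","properties":{"increments":{"type":"array"},"squeeze":{"type":"number"}},"required":["increments"]}

```bash
ls; mkdir -p pics; python3 - <<'E'
from rig import readout, optics, order
import cv2,numpy as np
s=readout.observe();print({k:np.round(v,3).tolist() for k,v in s.items()})
for n in("side","top"):
    p,d=optics.camera(n);cv2.imwrite(f"pics/{n}0.png",p);np.save(f"pics/{n}0.npy",d)
    c=optics.calibration(n);R=cv2.Rodrigues(np.array(c["rvec"],float))[0];print(n,np.round(c["intrinsics"],1).tolist(),(-R.T@np.array(c["tvec"]).ravel()).round(3),R.round(2).tolist())
E
```

```text
pics
{'time_s': 0.0, 'joint_positions': [1.146, 0.265, 1.605, -0.0, 1.274, -0.037], 'joint_vel': [0.002, 0.001, -0.001, 0.001, -0.002, 0.001], 'effort': [-0.0, -51.509, -36.732, 0.0, 0.013, 0.0], 'tool_pos': [0.255, 0.624, 0.23], 'orientation': [-0.605, -3.082, 0.003], 'force': [-0.934, 0.741, 0.515], 'ft_torque': [0.011, -0.026, -0.029], 'gripper_force': 0.0, 'width': 0.086}
side [[371.2, 0.0, 325.1], [0.0, 371.2, 206.3], [0.0, 0.0, 1.0]] [-0.168 -0.246  0.506] [[0.31, -0.95, 0.02], [-0.43, -0.16, -0.89], [0.85, 0.27, -0.46]]
top [[370.1, 0.0, 321.8], [0.0, 370.1, 200.9], [0.0, 0.0, 1.0]] [ 0.327 -0.038  1.136] [[0.03, -1.0, -0.0], [-0.98, -0.02, -0.22], [0.22, 0.01, -0.98]]
```

View pics/top0.png

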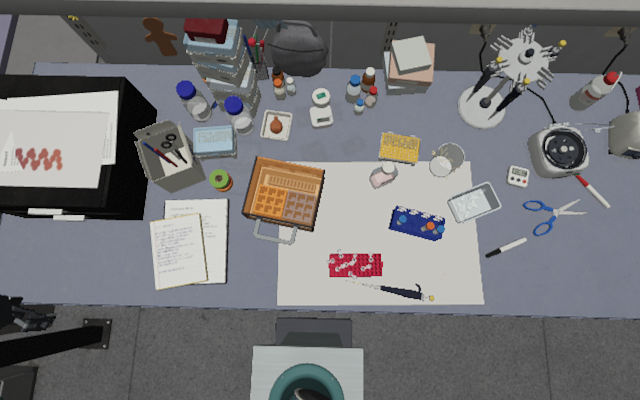

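View pics/side0.png

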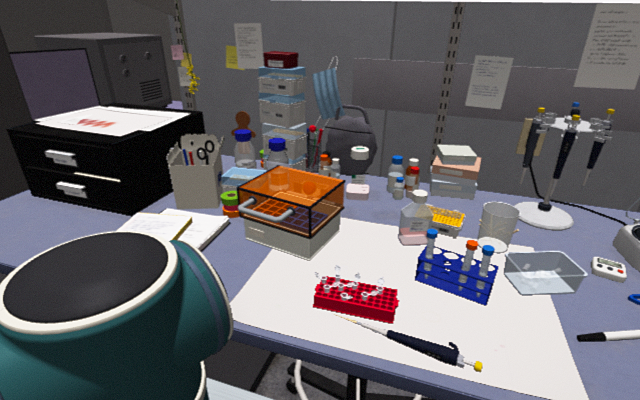

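The top view shows the chest at about (285,192), its handle bar at (275,238), and the rack at (418,222). In the side view the chest is at (290,210) and the rack at (457,265), with its caps at blue (432,233), orange (471,245) and blue (488,250).

```bash
cat > h.py <<'E'
from rig import readout, optics, order
import cv2,numpy as np
from scipy.spatial.transform import Rotation as Ro
def cal(n):
    c=optics.calibration(n);return np.array(c["intrinsics"],float),cv2.Rodrigues(np.array(c["rvec"],float))[0],np.array(c["tvec"],float).ravel()
def ray(n,px):
    K,R,t=cal(n);px=np.atleast_2d(px).astype(float)
    d=np.c_[px,np.ones(len(px))]@np.linalg.inv(K).T@R
    return -R.T@t,d
def onplane(n,px,z):
    o,d=ray(n,px);return o+d*((z-o[2])/d[:,2])[:,None]
def cloud(n,d):
    v,u=np.mgrid[:400,:640];o,r=ray(n,np.c_[u.ravel(),v.ravel()])
    return (o+r*d.ravel()[:,None]).reshape(400,640,3)
def tri(pa,pb):
    (o1,d1),(o2,d2)=ray("top",pa),ray("side",pb);d1=d1[0];d2=d2[0]
    s=np.linalg.lstsq(np.c_[d1,-d2],o2-o1,rcond=None)[0];a=o1+s[0]*d1;b=o2+s[1]*d2
    return (a+b)/2,np.linalg.norm(a-b)
def proj(n,P):
    K,R,t=cal(n);q=(np.atleast_2d(P)@R.T+t)@K.T;return q[:,:2]/q[:,2:]
E
python3 - <<'E'
from h import *
p=cv2.imread("pics/top0.png");W=cloud("top",np.load("pics/top0.npy"))
cv2.imwrite("pics/crop0.png",cv2.resize(p[150:255,235:455],None,fx=3.6,fy=3.6,interpolation=cv2.INTER_CUBIC))
hsv=cv2.cvtColor(p,cv2.COLOR_BGR2HSV);H,S,V=cv2.split(hsv)
m=((H>105)&(H<130)&(S>150)&(V>60)).astype(np.uint8);m[:, :380]=0;m[:,450:]=0;m[:195]=0;m[250:]=0
X=W[m>0];print("rack z pct",np.percentile(X[:,2],[5,25,50,75,95]).round(3))
T=X[np.abs(X[:,2]-.058)<.006];print(len(T),cv2.minAreaRect((T[:,:2]*1000).astype(np.float32)))
# caps
hi=(W[...,2]>.085)&(W[...,2]<.15);hi[:,:380]=0;hi[:,450:]=0;hi[:195]=0;hi[250:]=0
n,l,st,c=cv2.connectedComponentsWithStats(hi.astype(np.uint8))
for i in range(1,n):
    if st[i,4]>4:
        q=l==i;P=W[q];t=P[P[:,2]>.115];print(st[i,4],c[i].round(1),P.mean(0).round(3),t.mean(0).round(3) if len(t) else 0,P[:,2].max().round(3),hsv[q].mean(0).round(0))
# handle
g=(W[...,2]>.10)&(S<60);g[:225]=0;g[250:]=0;g[:,:245]=0;g[:,305:]=0
P=W[g];print("handle",g.sum(),P.mean(0).round(3),P.min(0).round(3),P.max(0).round(3))
v,u=np.where(g);[print(u_,v_,W[v_,u_].round(3)) for u_,v_ in list(zip(u,v))[::6]]
E
```

```text
rack z pct [0.002 0.028 0.058 0.06  0.063]
501 ((512.3431396484375, -315.05694580078125), (150.50784301757812, 63.1904411315918), 76.64453887939453)
54 [401.7 218.6] [ 0.511 -0.255  0.121] [ 0.511 -0.256  0.122] 0.127 [104. 159. 156.]
65 [428.8 225.3] [ 0.494 -0.33   0.118] [ 0.495 -0.331  0.123] 0.128 [ 34. 143. 163.]
67 [439.3 228.7] [ 0.485 -0.359  0.118] [ 0.486 -0.36   0.123] 0.128 [103. 143. 149.]
handle 300 [0.452 0.086 0.146] [ 0.327 -0.038  0.119] [0.483 0.153 1.136]
255 225 [0.481 0.149 0.132]
294 225 [0.482 0.042 0.138]
300 225 [0.481 0.025 0.15 ]
256 226 [0.478 0.146 0.133]
296 226 [0.48  0.037 0.138]
256 227 [0.474 0.145 0.138]
296 227 [0.477 0.037 0.135]
257 228 [0.473 0.144 0.13 ]
254 229 [0.469 0.151 0.134]
295 229 [0.472 0.039 0.133]
292 230 [0.47  0.048 0.126]
254 231 [0.464 0.151 0.132]
294 231 [0.466 0.042 0.135]
256 232 [0.461 0.145 0.133]
253 233 [0.458 0.153 0.133]
293 233 [0.461 0.044 0.135]
256 234 [0.456 0.145 0.133]
291 234 [0.459 0.05  0.128]
255 235 [0.453 0.148 0.131]
261 235 [0.453 0.131 0.134]
292 235 [0.455 0.047 0.134]
257 236 [0.45  0.142 0.133]
263 236 [0.451 0.125 0.134]
269 236 [0.451 0.109 0.131]
255 237 [ 0.327 -0.038  1.136]
261 237 [0.448 0.131 0.131]
267 237 [0.448 0.114 0.135]
273 237 [0.449 0.098 0.131]
294 237 [0.451 0.041 0.13 ]
264 238 [0.446 0.123 0.132]
270 238 [0.446 0.106 0.133]
276 238 [0.446 0.09  0.132]
290 238 [0.448 0.052 0.128]
265 239 [0.443 0.12  0.128]
271 239 [0.443 0.103 0.135]
277 239 [0.444 0.087 0.134]
283 239 [0.444 0.071 0.131]
294 239 [0.445 0.041 0.129]
273 240 [0.44  0.098 0.134]
279 240 [0.441 0.082 0.131]
285 240 [0.442 0.065 0.132]
291 240 [0.441 0.048 0.139]
275 241 [0.438 0.092 0.133]
281 241 [0.438 0.076 0.134]
287 241 [0.439 0.06  0.132]
293 241 [0.44  0.044 0.13 ]
283 242 [0.436 0.071 0.132]
289 242 [0.436 0.054 0.133]
284 243 [0.433 0.067 0.135]
290 243 [0.433 0.051 0.135]
```

View pics/crop0.png

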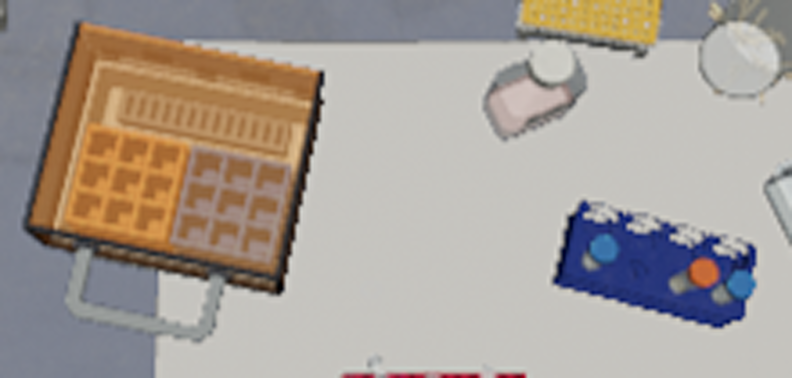

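The crop shows the orange insert on the left and the blue insert on the right, under the amber hood. The handle bar runs from about (70,300) to (210,335). In the rack, from left to right, the caps are blue (603,248), orange (704,272) and blue (741,285), all in the front row.

```bash
cat >> h.py <<'E'
def inc(p0,R0,p1,yaw):
    """increment from pose (p0,R0) to tool-down pose at p1 with tool y at world angle yaw"""
    y=np.array([np.cos(yaw),np.sin(yaw),0]);z=np.array([0,0,-1.]);R1=np.c_[np.cross(y,z),y,z]
    return Ro.from_matrix(R0.T@R1).as_rotvec().round(3),(R0.T@(np.array(p1)-p0)*1000).round(1)
def now():
    s=readout.observe();return np.array(s["tool_pos"]),Ro.from_rotvec(s["orientation"]).as_matrix()
E
python3 - <<'E'
from h import *
p=cv2.imread("pics/top0.png");W=cloud("top",np.load("pics/top0.npy"));S=cv2.cvtColor(p,cv2.COLOR_BGR2HSV)[...,1]
z=W[...,2]
g=(abs(z-.131)<.008)&(S<60);g[:225]=0;g[250:]=0;g[:,:245]=0;g[:,305:]=0
P=W[g][:,:2];r=cv2.minAreaRect((P*1000).astype(np.float32));print("handle U rect",r)
b=g.copy();b[:,:263]=0;b[:,288:]=0;P=W[b][:,:2];P=P[P[:,0]<.4535]
c=P.mean(0);d=np.linalg.svd(P-c)[2][0];print("bar",c,d,np.degrees(np.arctan2(d[1],d[0])),len(P))
for lo,hi in((.14,.165),(.145,.157)):
    t=(z>lo)&(z<hi);t[:150]=0;t[240:]=0;t[:,:235]=0;t[:,335:]=0
    Q=W[t];print(t.sum(),Q.mean(0),cv2.minAreaRect((Q[:,:2]*1000).astype(np.float32)))
q=(slice(150,235),slice(240,330));print(np.percentile(z[q],[5,25,50,75,95]).round(3))
E
```

```text
handle U rect ((456.2791442871094, 92.19161224365234), (52.01097869873047, 122.48394775390625), 1.0451465845108032)
bar [0.44278783 0.09188922] [-0.17427408 -0.98469718] -100.03641665782773 109
4307 [0.5741298  0.07536529 0.14834507] ((575.3796997070312, 75.81725311279297), (200.0067596435547, 170.29721069335938), 79.43535614013672)
4171 [0.57437904 0.07486734 0.14848036] ((575.9511108398438, 75.76924896240234), (199.89158630371094, 169.15614318847656), 79.43535614013672)
[-0.002  0.002  0.146  0.149  0.151]
```

```bash
python3 - <<'E'
from h import *
p,R=now();print(inc(p,R,[.444,.0996,.2],-.18))
E
```

```text
(array([-2.000e-03,  1.000e-03,  1.363e+00]), array([-373.4, -414.2,   30.9]))
```

Call:
move_arm(
  increments=[0,0,1.363,-373,-414,31,0,0,0,1.363,-373,-414,31,0,0,0,1.363,-373,-414,31,0,0,0,1.363,-373,-414,31,0,0,0,1.363,-373,-414,31,0,0,0,1.363,-373,-414,31,0,0,0,1.363,-373,-414,31,0,0,0,1.363,-373,-414,31,0],
  squeeze=30,
)

```text
time_s: 0.77
tool_pos: [0.3678, 0.3096, 0.2122]
orientation: [2.016, 2.409, -0.001]
force: [1.2, -0.4, 0.8]
width: 0.0427
gripper_force: 0.0
```

```bash
python3 - <<'E'
from h import *
p,R=now();print(p,inc(p,R,[.444,.0996,.2],-.18))
E
```

```text
[0.36784036 0.3096474  0.21223899] (array([-0.   ,  0.   ,  0.357]), array([-220.2,   37.9,   12.3]))
```

Call:
move_arm(
  increments=[0,0,0.357,-220,38,12,0,0,0,0.357,-220,38,12,0,0,0,0.357,-220,38,12,0,0,0,0.357,-220,38,12,0,0,0,0.357,-220,38,12,0,0,0,0.357,-220,38,12,0,0,0,0.357,-220,38,12,0,0,0,0.357,-220,38,12,0],
)

```text
time_s: 1.43
tool_pos: [0.4451, 0.1016, 0.2003]
orientation: [-2.408, -2.016, 0.001]
force: [-1.1, 0.4, -0.1]
width: 0.0424
gripper_force: 0.0
```

```bash
python3 - <<'E'
from h import *
p,R=now();print(p,readout.observe()["joint_vel"],inc(p,R,[.444,.0996,.109],-.18))
E
```

```text
[0.44512907 0.10163939 0.20034634] [ 0.04257965 -0.00390713 -0.00108635  0.00664969  0.00051233  0.00461234] (array([-0.001, -0.   ,  0.003]), array([-2.2, -0.6, 91.3]))
```

Call:
move_arm(
  increments=[0,0,0,-2,-1,35,0,0,0,0,-2,-1,65,0,0,0,0,-2,-1,91,0,0,0,0,-2,-1,91,0,0,0,0,-2,-1,91,-1,0,0,0,-2,-1,91,-1,0,0,0,-2,-1,91,-1,0,0,0,-2,-1,91,-1],
  squeeze=30,
)

```text
time_s: 2.1
tool_pos: [0.4444, 0.1017, 0.1115]
orientation: [-2.405, -2.02, -0.003]
force: [-3.3, 3.7, 1.7]
width: 0.0111
gripper_force: 29.4
```

```bash
python3 - <<'E'
from h import *
s=readout.observe();print(s["tool_pos"],s["force"],s["width"],s["gripper_force"])
# arc: shifts along tool y (back) and tool z (down) from grasp, for hood angles
for th in np.r_[0.1:1.51:0.1]:
    a=.2402+th;print(round(th,2),round(216.5-223*np.cos(a),1),round(-(223*np.sin(a)-53),1))
E
```

```text
[0.44436688 0.10172926 0.11152251] [-3.34278292  3.65656915  1.74106682] 0.011063026214041899 29.371198117733
0.1 6.3 -21.4
0.2 14.8 -42.0
0.3 25.3 -61.7
0.4 37.7 -80.2
0.5 51.9 -97.4
0.6 67.7 -113.1
0.7 85.0 -127.1
0.8 103.7 -139.3
0.9 123.4 -149.6
1.0 144.1 -157.9
1.1 165.5 -164.1
1.2 187.5 -168.1
1.3 209.7 -169.9
1.4 232.0 -169.5
1.5 254.1 -166.8
```

Call:
move_arm(
  increments=[0,0,0,0,6,-21,-1,0,0,0,0,15,-42,-1,0,0,0,0,25,-62,-1,0,0,0,0,38,-80,-1,0,0,0,0,52,-97,-1,0,0,0,0,68,-113,-1,0,0,0,0,85,-127,-1,0,0,0,0,104,-139,-1],
)

```text
time_s: 2.77
tool_pos: [0.545, 0.0833, 0.2536]
orientation: [-2.404, -2.019, 0.001]
force: [-4.6, 1.6, 8.0]
width: 0.0107
gripper_force: 30.4
```

Call:
move_arm(
  increments=[0,0,0,0,20,-11,-1,0,0,0,0,41,-19,-1,0,0,0,0,62,-25,-1,0,0,0,0,84,-29,-1,0,0,0,0,106,-31,-1,0,0,0,0,128,-31,-1,0,0,0,0,137,-30,-1,0,0,0,0,137,-30,-1],
)

```text
time_s: 3.43
tool_pos: [0.6856, 0.0576, 0.2821]
orientation: [2.402, 2.015, 0.009]
force: [2.3, -2.3, 6.0]
width: 0.0102
gripper_force: 31.5
```

```bash
python3 - <<'E'
from h import *
s=readout.observe();print(s["tool_pos"],s["force"],s["width"],s["gripper_force"])
E
```

```text
[0.68561492 0.05763867 0.28205891] [ 2.28184236 -2.30699151  5.99579317] 0.010150155183242679 31.536641120910645
```

Call:
move_arm(
  increments=[0,0,0,0,0,0,-0.2,0,0,0,0,0,0,-0.2,0,0,0,0,0,-20,-0.2,0,0,0,0,0,-50,-0.2,0,0,0,0,0,-75,-0.2,0,0,0,0,0,-75,0,0,0,0,0,0,-75,0],
)

```text
time_s: 4.02
tool_pos: [0.6817, 0.0593, 0.3567]
orientation: [2.404, 2.019, 0.006]
force: [0.1, 0.2, -0.7]
width: 0.0429
gripper_force: 0.0
```

Call:
move_arm(
  increments=[0,0,0.054,-340,-116,100,0.2,0,0,0.054,-340,-116,100,0.2,0,0,0.054,-340,-116,100,0.2,0,0,0.054,-340,-116,100,0.2,0,0,0.054,-340,-116,100,0.2,0,0,0.054,-340,-116,100,0.2,0,0,0.054,-340,-116,100,0.2,0,0,0.054,-340,-116,100,0.2],
)

```text
time_s: 4.68
tool_pos: [0.5241, -0.223, 0.262]
orientation: [-2.457, -1.953, 0.002]
force: [0.2, 0.4, -0.4]
width: 0.051
gripper_force: 0.0
```

```bash
python3 - <<'E'
from h import *
s=readout.observe();print(s["tool_pos"],s["force"],s["width"])
p,d=optics.camera("top");cv2.imwrite("pics/top1.png",p);np.save("pics/top1.npy",d)
ps,ds=optics.camera("side");cv2.imwrite("pics/side1.png",ps);np.save("pics/side1.npy",ds)
cv2.imwrite("pics/crop1.png",np.hstack([cv2.resize(p[140:255,235:435],None,fx=2,fy=2,interpolation=cv2.INTER_CUBIC),cv2.resize(ps[120:235,220:420],None,fx=2,fy=2)]))
W=cloud("top",d);H,S,V=cv2.split(cv2.cvtColor(p,cv2.COLOR_BGR2HSV));z=W[...,2]
for nm,lo,hi in(("orange",5,25),("blue",90,130)):
    m=(H>=lo)&(H<=hi)&(S>90)&(abs(z-.078)<.007);m[:150]=0;m[245:]=0;m[:,:235]=0;m[:,335:]=0
    Q=W[m];print(nm,m.sum(),Q.mean(0),cv2.minAreaRect((Q[:,:2]*1000).astype(np.float32)) if len(Q) else 0)
E
```

```text
[ 0.52405469 -0.22297965  0.26199218] [ 0.21335777  0.36135868 -0.38041186] 0.05097191851266511
orange 953 [0.63034024 0.08603891 0.07881064] ((604.90478515625, 71.71013641357422), (184.59585571289062, 180.82301330566406), 80.08451843261719)
blue 383 [0.54580576 0.03634644 0.07798685] ((547.6600341796875, 36.02031707763672), (83.94416046142578, 81.64215850830078), 79.49231719970703)
```

View pics/crop1.png

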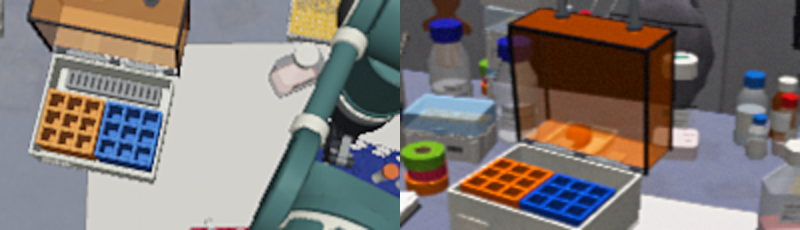

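The hood stands open. In the left half of the crop, the orange insert is at (70,120) and the blue one at (130,135).

```bash
python3 - <<'E'
from h import *
p=cv2.imread("pics/top1.png");H,S,V=cv2.split(cv2.cvtColor(p,cv2.COLOR_BGR2HSV))
W=cloud("top",np.load("pics/top1.npy"));z=W[...,2]
ch=np.array([.575,.0755])
a=np.radians(-10.4);ex=np.array([np.cos(a),np.sin(a)]);ey=np.array([-ex[1],ex[0]])
for nm,lo,hi in(("orange",5,22),("blue",95,125)):
    m=(H>=lo)&(H<=hi)&(S>110);m[:180]=0;m[240:]=0;m[:,:235]=0;m[:,325:]=0
    m&=abs(z-.078)<.008
    L=(W[...,:2]-ch)@ex; m&=L<.035
    v,u=np.where(m);Q=onplane("top",np.c_[u,v],.078)[:,:2]
    r=cv2.minAreaRect((Q*1000).astype(np.float32));c=np.array(r[0])/1000
    l=np.c_[(Q-ch)@ex,(Q-ch)@ey]
    print(nm,len(u),r,"chest frame",((c-ch)@ex).round(4),((c-ch)@ey).round(4),np.percentile(l,[1,99],axis=0).round(4).tolist())
P,R=now()
print(inc(P,R,[.511,-.256,.20],-.234))
# side-view tube caps now
ps=cv2.imread("pics/side0.png");h=cv2.cvtColor(ps,cv2.COLOR_BGR2HSV);Ws=cloud("side",np.load("pics/side0.npy"))
hi=(Ws[...,2]>.106)&(Ws[...,2]<.135)&(h[...,1]>120);hi[:,:410]=0;hi[:,510:]=0;hi[:215]=0;hi[300:]=0
n,l,st,c=cv2.connectedComponentsWithStats(hi.astype(np.uint8))
for i in range(1,n):
    if st[i,4]>20: print(st[i],c[i].round(1),Ws[l==i].mean(0).round(4))
E
```

```text
orange 404 ((564.085693359375, 121.33842468261719), (84.15657806396484, 84.97522735595703), 79.8987045288086) chest frame -0.019 0.0431 [[-0.061, 0.0017], [0.0206, 0.0851]]
blue 393 ((547.0951538085938, 35.64357376098633), (83.57075500488281, 82.2423324584961), 79.6937026977539) chest frame -0.0203 -0.0442 [[-0.061, -0.0856], [0.0207, -0.0028]]
(array([-0.008,  0.001,  0.   ]), array([-31.8,  -2.5,  60. ]))
[427 229  11  10  88] [431.7 233.3] [ 0.5057 -0.2567  0.119 ]
[466 240  12  11 100] [471.6 244.6] [ 0.4894 -0.3324  0.119 ]
[482 245  12  11 100] [487.7 249.9] [ 0.4802 -0.3606  0.1192]
```

Call:
move_arm(
  increments=[0,0,0,-32,-3,40,0.2,0,0,0,-32,-3,75,0.2,0,0,0,-32,-3,75,0.2],
)

```text
time_s: 5.03
tool_pos: [0.5104, -0.2507, 0.1802]
orientation: [-2.45, -1.943, 0.009]
force: [-1.5, 0.9, -1.6]
width: 0.0515
gripper_force: 0.0
```

```bash
python3 - <<'E'
from h import *
P,R=now();print(P,readout.observe()["joint_vel"],inc(P,R,[.511,-.256,.096],-.234))
E
```

```text
[ 0.51041112 -0.25074803  0.1802163 ] [ 0.02794653 -0.01659894 -0.0397727   0.01780689  0.08683392  0.01329536] (array([-0.015, -0.004,  0.004]), array([-5.3,  3. , 84.2]))
```

Call:
move_arm(
  increments=[0,0,0,-4,2,30,0.2,0,0,0,-4,2,60,0.2,0,0,0,-4,2,83,0.2,0,0,0,-4,2,83,0.2,0,0,0,-4,2,83,-0.7,0,0,0,-4,2,83,-0.7,0,0,0,-4,2,83,-0.7,0,0,0,-4,2,83,-0.7],
  squeeze=25,
)

```text
time_s: 5.7
tool_pos: [0.5189, -0.2578, 0.1087]
orientation: [2.457, 1.953, 0.002]
force: [-1.0, 1.0, 1.7]
width: 0.0202
gripper_force: 24.5
```

```bash
python3 - <<'E'
from h import *
s=readout.observe();P,R=now();print(P,s["force"],s["width"],s["gripper_force"],inc(P,R,[.511,-.256,.096],-.234))
E
```

```text
[ 0.5188512  -0.25777982  0.10874375] [-1.02363513  1.00678988  1.74095759] 0.020193644515973806 24.461014978587627 (array([0.003, 0.001, 0.006]), array([-0. , -8.1, 12.7]))
```

Call:
move_arm(
  increments=[0,0,0,0,0,0,-0.7,0,0,0,0,0,0,-0.7],
)

```text
time_s: 5.87
tool_pos: [0.5189, -0.258, 0.1084]
orientation: [2.457, 1.952, 0.002]
force: [0.2, 0.4, 5.5]
width: 0.02
gripper_force: 24.8
```

```bash
python3 - <<'E'
from h import *
s=readout.observe();P,R=now();print(P,s["force"],s["width"],s["joint_vel"],s["joint_positions"],s["effort"])
p,d=optics.camera("top");cv2.imwrite("pics/top2.png",p)
ps,ds=optics.camera("side");cv2.imwrite("pics/side2.png",ps)
cv2.imwrite("pics/crop2.png",np.hstack([cv2.resize(p[160:260,350:480],None,fx=3,fy=3,interpolation=cv2.INTER_CUBIC),cv2.resize(ps[200:300,390:520],None,fx=3,fy=3)]))
E
```

```text
[ 0.51885098 -0.25802151  0.10844681] [0.15384905 0.44238782 5.48237038] 0.01998064874438879 [-0.00092894  0.00121155  0.00093644  0.00031324 -0.00406834 -0.00063821] [-5.04511825e-01  1.89774289e-01  1.93377186e+00  9.31734195e-05
  1.01459780e+00 -2.76573793e-01] [-8.30314559e-03 -4.04561913e+01 -3.06127059e+01 -5.29411351e-03
 -2.73697693e-01 -4.43171002e-04]
```

View pics/crop2.png

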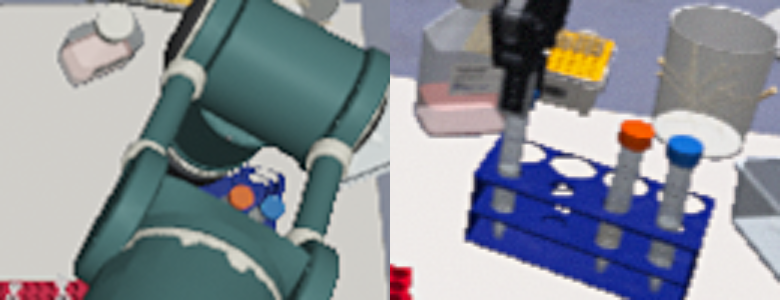

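The left cap is in the fingers, held high and 8 mm off, and both neighbours still stand. I'll regrip lower and centred, since readings taken while the arm is moving overshoot.

Call:
move_arm(
  increments=[0,0,0,0,0,0,0.2,0,0,0,0,0,0,0.2,0,0,0,0,-8,12,0.2,0,0,0,0,-8,12,0.2,0,0,0,0,-8,12,-0.7,0,0,0,0,-8,12,-0.7,0,0,0,0,-8,12,-0.7,0,0,0,0,-8,12,-0.7],
)

```text
time_s: 6.63
tool_pos: [0.5103, -0.2559, 0.0948]
orientation: [2.459, 1.954, 0.001]
force: [-0.3, 0.2, -0.7]
width: 0.0201
gripper_force: 24.4
```

Call:
move_arm(
  increments=[0,0,0,0,0,-30,-0.7,0,0,0,0,0,-65,-0.7,0,0,0,0,0,-100,-0.7,0,0,0,0,0,-135,-0.7,0,0,0,0,0,-165,-0.7,0,0,0,0,0,-165,-0.7,0,0,0,0,0,-165,-0.7],
)

```text
time_s: 7.22
tool_pos: [0.5115, -0.2565, 0.2629]
orientation: [2.455, 1.951, 0.004]
force: [-0.5, 0.4, 0.3]
width: 0.0199
gripper_force: 24.9
```

```bash
python3 - <<'E'
from h import *
s=readout.observe();P,R=now();print(P,s["force"],s["width"],s["gripper_force"],np.abs(s["joint_vel"]).max())
print("blue left",inc(P,R,[.526,.0662,.26],-.18),"blue right",inc(P,R,[.5166,.0146,.26],-.18))
E
```

```text
[ 0.51149475 -0.25651628  0.26287069] [-0.51538589  0.38221572  0.27343866] 0.019945513652118066 24.863650787683582 0.07112364568484614
blue left (array([ 0.006,  0.002, -0.048]), array([317.7, -58.8,   1.9])) blue right (array([ 0.006,  0.002, -0.048]), array([265.3, -56.3,   2. ]))
```

Call:
move_arm(
  increments=[0,0,-0.05,38,-7,0,-0.7,0,0,-0.05,78,-14,0,-0.7,0,0,-0.05,118,-22,0,-0.7,0,0,-0.05,158,-29,0,-0.7,0,0,-0.05,198,-36,0,-0.7,0,0,-0.05,238,-44,0,-0.7,0,0,-0.05,278,-52,0,-0.7,0,0,-0.05,318,-59,0,-0.7],
)

```text
time_s: 7.88
tool_pos: [0.5226, 0.0693, 0.2573]
orientation: [-2.409, -2.014, 0.004]
force: [0.4, 0.3, -0.3]
width: 0.02
gripper_force: 24.9
```

Call:
move_arm(
  increments=[0,0,0,0,0,0,-0.7,0,0,0,0,0,0,-0.7,0,0,0,0,0,0,-0.7],
)

```text
time_s: 8.13
tool_pos: [0.5233, 0.0674, 0.2577]
orientation: [-2.408, -2.016, 0.004]
force: [0.8, -1.0, -1.0]
width: 0.0196
gripper_force: 24.8
```

```bash
python3 - <<'E'
from h import *
s=readout.observe();P,R=now();print(P,s["width"],np.abs(s["joint_vel"]).max(),inc(P,R,[.526,.0662,.26],-.18))
p,d=optics.camera("top");cv2.imwrite("pics/top3.png",p);np.save("pics/top3.npy",d)
ps,ds=optics.camera("side");cv2.imwrite("pics/side3.png",ps);np.save("pics/side3.npy",ds)
q=proj("side",[P-[0,0,.093],P+[0,0,.02],[.526,.0662,.078]]);print(q.round(1))
u,v=q[0].astype(int);cv2.imwrite("pics/crop3.png",cv2.resize(ps[v-100:v+60,u-100:u+100],None,fx=3,fy=3,interpolation=cv2.INTER_CUBIC));print("crop origin",u-100,v-100)
E
```

```text
[0.52328554 0.06735793 0.25772719] 0.019551002502064922 0.03429141330079082 (array([-0.003,  0.001,  0.003]), array([-0.7,  2.9, -2.3]))
[[285.9 185.6]
 [284.3 136.1]
 [287.9 219. ]]
crop origin 185 85
```

View pics/crop3.png

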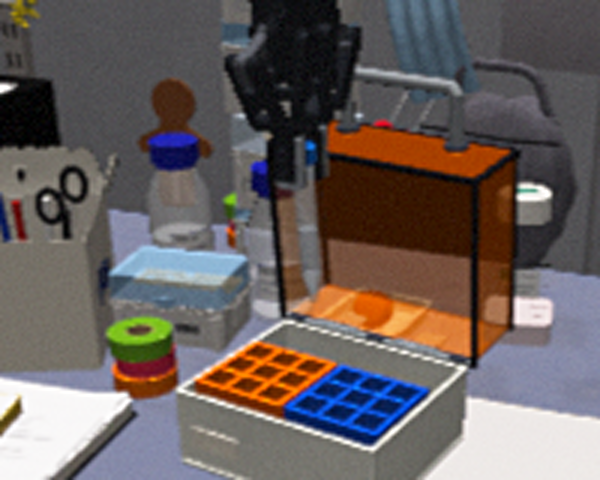

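The crop shows the tube hanging below the fingers from about (305,150) to (312,298), with its foot a few pixels right of vertical. I'll measure that lean by differencing this frame against the tube-free one.

```bash
cat >> h.py <<'E'
def lean(a,b,P,show=False):
    """tube centre line in side picture a against tube-free picture b; offset (px) from the vertical through the TCP, by height below it"""
    d=cv2.absdiff(cv2.GaussianBlur(a,(3,3),0),cv2.GaussianBlur(b,(3,3),0)).max(2)
    for dz in range(10,102,6):
        u,v=proj("side",P-[0,0,dz/1000])[0];r=d[int(round(v)),int(u)-16:int(u)+17].astype(int)
        w=np.where(r>18)[0];print(dz,round(u,1),round(v,1),"span",(w.min()+int(u)-16,w.max()+int(u)-16,len(w)) if len(w) else None)
E
python3 - <<'E'
from h import *
P,R=now();lean(cv2.imread("pics/side3.png"),cv2.imread("pics/side1.png"),P)
K,Rc,t=cal("side");print("depth",(Rc@(P-[0,0,.09])+t)[2])
E
```

```text
10 285.3 149.6 span (np.int64(282), np.int64(290), 9)
16 285.4 152.3 span (np.int64(283), np.int64(290), 8)
22 285.5 154.9 span (np.int64(283), np.int64(290), 8)
28 285.6 157.6 span (np.int64(284), np.int64(291), 8)
34 285.6 160.3 span (np.int64(284), np.int64(291), 8)
40 285.7 162.9 span (np.int64(284), np.int64(291), 8)
46 285.8 165.5 span (np.int64(285), np.int64(290), 6)
52 285.9 168.1 span (np.int64(285), np.int64(290), 6)
58 286.0 170.6 span (np.int64(285), np.int64(291), 7)
64 286.1 173.2 span (np.int64(285), np.int64(291), 7)
70 286.1 175.7 span (np.int64(285), np.int64(291), 7)
76 286.2 178.2 span (np.int64(286), np.int64(291), 6)
82 286.3 180.7 span (np.int64(287), np.int64(290), 4)
88 286.4 183.2 span (np.int64(288), np.int64(291), 4)
94 286.4 185.7 span None
100 286.5 188.1 span None
depth 0.8249757012131328
```

```bash
python3 - <<'E'
from h import *
p=cv2.imread("pics/side1.png");H,S,V=cv2.split(cv2.cvtColor(p,cv2.COLOR_BGR2HSV));W=cloud("side",np.load("pics/side1.npy"));z=W[...,2]
for nm,lo,hi in(("orange",5,18),("blue",95,125)):
    m=(H>=lo)&(H<=hi)&(S>110)&(abs(z-.078)<.008);m[:195]=0;m[240:]=0;m[:,:240]=0;m[:,345:]=0
    v,u=np.where(m);Q=onplane("side",np.c_[u,v],.078)[:,:2];Q2=W[m][:,:2]
    print(nm,len(u),cv2.minAreaRect((Q*1000).astype(np.float32)),cv2.minAreaRect((Q2*1000).astype(np.float32))[0])
E
```

```text
orange 659 ((609.117431640625, 75.47720336914062), (118.859130859375, 245.74801635742188), 51.490501403808594) (608.3963012695312, 74.27359771728516)
blue 593 ((573.6282348632812, 27.716346740722656), (87.87055969238281, 162.8817138671875), 78.66326904296875) (575.3057861328125, 30.10296630859375)
```

```bash
python3 - <<'E'
from h import *
p=cv2.imread("pics/side1.png");H,S,V=cv2.split(cv2.cvtColor(p,cv2.COLOR_BGR2HSV));W=cloud("side",np.load("pics/side1.npy"));z=W[...,2]
for nm,lo,hi,c in(("orange",3,18,(.5641,.1213)),("blue",95,125,(.5471,.0357))):
    m=(H>=lo)&(H<=hi)&(S>110)&(abs(z-.078)<.01)&(np.hypot(W[...,0]-c[0],W[...,1]-c[1])<.066)
    if nm=="orange": m&=((W[...,0]-c[0])*.984-(W[...,1]-c[1])*.18<.052)
    n,l,st,ce=cv2.connectedComponentsWithStats(m.astype(np.uint8));i=1+np.argmax(st[1:,4]);m=l==i
    v,u=np.where(m);Q=onplane("side",np.c_[u,v],.078)[:,:2]
    print(nm,len(u),cv2.minAreaRect((Q*1000).astype(np.float32)))
E
```

```text
orange 555 ((555.678466796875, 117.79352569580078), (91.33212280273438, 96.47697448730469), 81.0653076171875)
blue 643 ((540.6168823242188, 34.35309600830078), (87.05873107910156, 96.11425018310547), 79.95946502685547)
```

Call:
move_arm(
  increments=[0,0.075,0,1,3,0,-0.7,0,0.075,0,1,3,30,-0.7,0,0.075,0,1,3,60,-0.7,0,0.075,0,1,3,72,-0.7,0,0.075,0,1,3,72,-0.7],
)

```text
time_s: 8.65
tool_pos: [0.5242, 0.0663, 0.1831]
orientation: [-2.371, -1.977, -0.079]
force: [-0.3, -0.2, -1.0]
width: 0.0199
gripper_force: 24.8
```

```bash
python3 - <<'E'
from h import *
s=readout.observe();P,R=now();print(P,s["force"],s["width"],np.abs(s["joint_vel"]).max(),R[:,2])
ps,ds=optics.camera("side");cv2.imwrite("pics/side4.png",ps);np.save("pics/side4.npy",ds)
lean(ps,cv2.imread("pics/side1.png"),P)
u,v=proj("side",[[.526,.0662,.078]])[0].astype(int);cv2.imwrite("pics/crop4.png",cv2.resize(ps[v-70:v+40,u-60:u+60],None,fx=5,fy=5,interpolation=cv2.INTER_CUBIC));print("crop origin",u-60,v-70)
E
```

```text
[0.5241833  0.06629611 0.18312324] [-0.33173688 -0.22611737 -0.96434834] 0.019853715486511624 0.06598952730282302 [ 0.0052006   0.07319042 -0.99730443]
10 286.4 182.0 span (np.int64(284), np.int64(290), 7)
16 286.5 184.5 span (np.int64(284), np.int64(291), 8)
22 286.5 187.0 span (np.int64(284), np.int64(291), 8)
28 286.6 189.4 span (np.int64(285), np.int64(291), 7)
34 286.7 191.8 span None
40 286.8 194.2 span (np.int64(284), np.int64(291), 8)
46 286.8 196.6 span None
52 286.9 199.0 span None
58 287.0 201.4 span (np.int64(285), np.int64(287), 3)
64 287.1 203.7 span (np.int64(284), np.int64(291), 8)
70 287.1 206.0 span (np.int64(284), np.int64(291), 8)
76 287.2 208.4 span (np.int64(285), np.int64(291), 7)
82 287.3 210.7 span (np.int64(285), np.int64(290), 6)
88 287.4 213.0 span (np.int64(286), np.int64(288), 3)
94 287.4 215.2 span None
100 287.5 217.5 span None
crop origin 227 149
```

View pics/crop4.png

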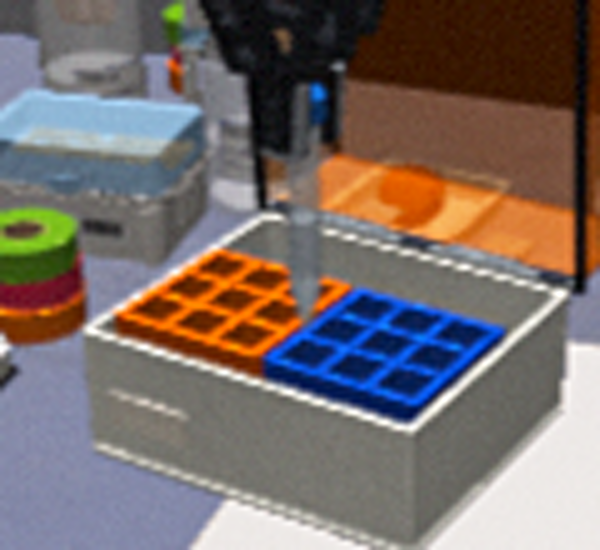

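The tube now hangs vertical, its foot at about crop (305,320), above the blue insert's front-left cell at (300,350). I'll check fore-aft lean with the depth.

```bash
python3 - <<'E'
from h import *
W=cloud("side",np.load("pics/side4.npy"));P,R=now();print(P)
W1=cloud("side",np.load("pics/side1.npy"))
for v in range(174,218,2):
    r=W[v,284:292];print(v,*[f"{a[0]:.3f},{a[1]:.3f},{a[2]:.3f}" for a in r[1:6]],"| bg %.3f"%W1[v,288,0])
E
```

```text
[0.52579667 0.06670934 0.18553974]
174 0.503,0.060,0.201 0.506,0.059,0.200 0.507,0.057,0.200 0.508,0.055,0.200 0.522,0.058,0.194 | bg 0.715
176 0.505,0.060,0.196 0.506,0.058,0.196 0.506,0.056,0.196 0.510,0.056,0.195 0.519,0.057,0.191 | bg 0.716
178 0.505,0.061,0.191 0.507,0.059,0.191 0.506,0.056,0.191 0.511,0.056,0.190 0.518,0.057,0.187 | bg 0.709
180 0.508,0.062,0.185 0.509,0.060,0.185 0.506,0.056,0.187 0.509,0.056,0.186 0.519,0.058,0.181 | bg 0.710
182 0.520,0.068,0.175 0.517,0.064,0.177 0.518,0.062,0.177 0.519,0.060,0.176 0.520,0.058,0.176 | bg 0.712
184 0.518,0.067,0.171 0.518,0.065,0.171 0.519,0.063,0.171 0.521,0.061,0.171 0.522,0.059,0.170 | bg 0.710
186 0.518,0.067,0.166 0.519,0.065,0.166 0.518,0.062,0.167 0.521,0.061,0.166 0.522,0.059,0.166 | bg 0.698
188 0.520,0.068,0.160 0.521,0.066,0.160 0.520,0.064,0.161 0.519,0.061,0.162 0.518,0.058,0.163 | bg 0.688
190 0.519,0.068,0.155 0.519,0.066,0.156 0.519,0.063,0.156 0.519,0.061,0.157 0.521,0.059,0.156 | bg 0.680
192 0.521,0.069,0.150 0.518,0.065,0.152 0.520,0.064,0.151 0.518,0.060,0.152 0.519,0.059,0.152 | bg 0.666
194 0.520,0.069
[... 544 characters left out ...]
0.121 0.521,0.065,0.120 0.521,0.063,0.121 0.523,0.061,0.120 | bg 0.598
206 0.522,0.071,0.113 0.521,0.068,0.115 0.519,0.064,0.116 0.521,0.063,0.115 0.523,0.061,0.115 | bg 0.599
208 0.588,0.101,0.070 0.522,0.068,0.109 0.520,0.065,0.110 0.522,0.064,0.109 0.521,0.060,0.111 | bg 0.599
210 0.574,0.095,0.073 0.526,0.070,0.101 0.524,0.067,0.103 0.524,0.064,0.104 0.525,0.062,0.103 | bg 0.571
212 0.571,0.094,0.069 0.571,0.091,0.069 0.526,0.068,0.097 0.523,0.064,0.098 0.527,0.064,0.097 | bg 0.561
214 0.545,0.082,0.079 0.549,0.081,0.077 0.554,0.081,0.075 0.524,0.065,0.093 0.530,0.065,0.090 | bg 0.559
216 0.546,0.082,0.073 0.540,0.077,0.077 0.540,0.074,0.077 0.542,0.073,0.077 0.541,0.070,0.077 | bg 0.542
```

Call:
move_arm(
  increments=[0,0,0,-1,-1,13,-0.7,0,0,0,-2,-1,26,-0.7,0,0,0,-3,-1,39,-0.7,0,0,0,-4,-1,52,-0.7,0,0,0,-5,-1,65,-0.7,0,0,0,-6,-1,77,-0.7,0,0,0,-6,-1,77,-0.7],
)

```text
time_s: 9.28
tool_pos: [0.5256, 0.0676, 0.1091]
orientation: [-2.372, -1.983, -0.087]
force: [-1.1, -0.6, 0.4]
width: 0.0196
gripper_force: 24.9
```

```bash
python3 - <<'E'
from h import *
s=readout.observe();P,R=now();print(P,s["force"],s["width"],s["gripper_force"],np.abs(s["joint_vel"]).max())
ps,ds=optics.camera("side");cv2.imwrite("pics/side5.png",ps)
W=cloud("side",ds)
for z in (.09,.1,.105):
    u,v=proj("side",[P[0]-.008,P[1],z])[0].astype(int);print(z,W[v,u-3:u+4].round(3)[:, :].tolist())
E
```

```text
[0.52564382 0.0676388  0.10908707] [-1.09964597 -0.61308537  0.44520467] 0.01957326397933673 24.87071183655644 0.026565451624382386
0.09 [[0.538, 0.087, 0.076], [0.538, 0.084, 0.076], [0.54, 0.083, 0.076], [0.525, 0.073, 0.086], [0.52, 0.068, 0.089], [0.52, 0.066, 0.089], [0.52, 0.063, 0.09]]
0.1 [[0.574, 0.103, 0.065], [0.572, 0.099, 0.067], [0.571, 0.096, 0.068], [0.524, 0.072, 0.097], [0.52, 0.068, 0.1], [0.519, 0.065, 0.1], [0.52, 0.063, 0.101]]
0.105 [[0.574, 0.103, 0.071], [0.51, 0.071, 0.109], [0.509, 0.067, 0.11], [0.509, 0.065, 0.111], [0.509, 0.062, 0.111], [0.509, 0.06, 0.111], [0.509, 0.058, 0.112]]
```

Call:
move_arm(
  increments=[0,0,0,0,0,3,-0.7,0,0,0,0,0,3,0.2,0,0,0,0,0,3,0.2,0,0,0,0,0,3,0.2,0,0,0,2,0,-30,0.2,0,-0.075,0,4,0,-70,0.2,0,-0.075,0,8,0,-110,0.2,0,-0.075,0,8,0,-120,0.2],
)

```text
time_s: 10.0
tool_pos: [0.5304, 0.068, 0.2387]
orientation: [2.403, 2.012, 0.016]
force: [0.9, -0.1, 1.4]
width: 0.0514
gripper_force: 0.0
```

Call:
move_arm(
  increments=[0,0,0,0,0,0,0.2,0,0,0,0,0,0,0.2],
)

```text
time_s: 10.17
tool_pos: [0.5269, 0.067, 0.2317]
orientation: [2.409, 2.014, 0.004]
force: [-0.4, -0.2, -0.9]
width: 0.0511
gripper_force: 0.0
```

```bash
python3 - <<'E'
from h import *
s=readout.observe();P,R=now();print(P,np.abs(s["joint_vel"]).max(),s["width"])
ps,ds=optics.camera("side");cv2.imwrite("pics/side6.png",ps);h=cv2.cvtColor(ps,cv2.COLOR_BGR2HSV);W=cloud("side",ds)
m=(h[...,0]>95)&(h[...,0]<125)&(h[...,1]>120)&(W[...,2]>.1)&(W[...,2]<.15)&(np.hypot(W[...,0]-.52,W[...,1]-.066)<.04)
print("cap",m.sum(),W[m].mean(0).round(4),W[m][:,2].max())
print(inc(P,R,[.495,-.331,.2],-.234),R[:,2])
E
```

```text
[0.52686987 0.06704097 0.23172163] 0.055207013808047926 0.05114221128064875
cap 71 [0.5146 0.0575 0.1265] 0.13114953497465387
(array([ 0.003, -0.001,  0.056]), array([-397.4,   39. ,   31.5])) [ 3.07695028e-03  3.59663046e-04 -9.99995201e-01]
```

Call:
move_arm(
  increments=[0,0,0,-40,4,3,0.2,0,0,0,-80,8,6,0.2,0,0,0,-120,12,9,0.2,0,0,0,-160,16,12,0.2,0,0,0,-200,20,15,0.2,0,0,0,-240,24,18,0.2,0,0,0,-280,28,21,0.2,0,0,0,-320,32,24,0.2],
)

```text
time_s: 10.88
tool_pos: [0.4988, -0.255, 0.2035]
orientation: [-2.407, -2.012, 0.002]
force: [0.7, -0.1, 0.2]
width: 0.0515
gripper_force: 0.0
```

Call:
move_arm(
  increments=[0,0,0.056,-40,4,20,0.2,0,0,0.056,-77,7,40,0.2,0,0,0.056,-77,7,46,0.2,0,0,0.056,-77,7,46,0.2,0,0,0.056,-77,7,46,0.2],
)

```text
time_s: 11.3
tool_pos: [0.4924, -0.3295, 0.1576]
orientation: [-2.462, -1.942, 0.001]
force: [-0.5, -0.9, 0.8]
width: 0.0513
gripper_force: 0.0
```

```bash
python3 - <<'E'
from h import *
s=readout.observe();P,R=now();print(P,np.abs(s["joint_vel"]).max(),s["width"])
print(inc(P,R,[.495,-.331,.096],-.234))
E
```

```text
[ 0.49242517 -0.32951428  0.15762761] 0.03480966319998233 0.051345070513328026
(array([-0.005, -0.003, -0.001]), array([-1. ,  3.2, 61.6]))
```

Call:
move_arm(
  increments=[0,0,0,-1,2,30,0.2,0,0,0,-1,2,60,0.2,0,0,0,-1,2,60,0.2,0,0,0,-1,2,60,-0.7,0,0,0,-1,2,60,-0.7,0,0,0,-1,2,60,-0.7,0,0,0,-1,2,60,-0.7,0,0,0,-1,2,60,-0.7],
)

```text
time_s: 11.97
tool_pos: [0.4972, -0.3327, 0.1025]
orientation: [2.463, 1.945, 0.002]
force: [-0.0, 1.0, 3.1]
width: 0.0196
gripper_force: 24.6
```

Call:
move_arm(
  increments=[0,0,0,0,0,-30,-0.7,0,0,0,0,0,-65,-0.7,0,0,0,0,0,-100,-0.7,0,0,0,0,0,-135,-0.7,0,0,0,0,0,-165,-0.7,0,0,0,0,0,-165,-0.7,0,0,0,0,0,-165,-0.7],
)

```text
time_s: 12.55
tool_pos: [0.4975, -0.3334, 0.2696]
orientation: [2.46, 1.942, 0.003]
force: [0.2, 0.1, -0.4]
width: 0.0199
gripper_force: 24.9
```

```bash
python3 - <<'E'
from h import *
s=readout.observe();P,R=now();print(P,s["width"],s["gripper_force"],np.abs(s["joint_vel"]).max())
print(inc(P,R,[.5383,.1260,.26],-.18))
E
```

```text
[ 0.49745461 -0.33337924  0.26957429] 0.019889273571539 24.91464964376064 0.07325697430040941
(array([ 0.007,  0.003, -0.054]), array([456.3, -66.9,   7.8]))
```

Call:
move_arm(
  increments=[0,0,0,38,-5,0,-0.7,0,0,0,78,-11,0,-0.7,0,0,0,118,-17,0,-0.7,0,0,0,158,-23,0,-0.7,0,0,0,198,-29,0,-0.7,0,0,0,238,-35,0,-0.7,0,0,0,278,-41,0,-0.7,0,0,0,318,-47,0,-0.7],
)

```text
time_s: 13.22
tool_pos: [0.5226, -0.01, 0.2636]
orientation: [-2.465, -1.945, 0.003]
force: [0.8, -0.7, -0.4]
width: 0.0196
gripper_force: 24.9
```

Call:
move_arm(
  increments=[0,0,-0.054,40,-6,0,-0.7,0,0,-0.054,80,-12,0,-0.7,0,0,-0.054,115,-17,0,-0.7,0,0,-0.054,138,-20,0,-0.7,0,0,-0.054,138,-20,0,-0.7,0,0,-0.054,138,-20,0,-0.7,0,0,-0.054,138,-20,0,-0.7],
)

```text
time_s: 13.8
tool_pos: [0.5356, 0.1264, 0.264]
orientation: [-2.411, -2.013, 0.004]
force: [-0.4, -0.1, -0.2]
width: 0.0197
gripper_force: 24.9
```

```bash
cat >> h.py <<'E'
def axis(W,P,R,L):
    """tube centre by height, from side depth: points of the hanging tube below the fingers, L = TCP height over the tip"""
    D=(W-P);m=(np.hypot(D[...,0],D[...,1])<.028)&(D[...,2]<-.016)&(D[...,2]>-L+.018)
    n,l,st,c=cv2.connectedComponentsWithStats(m.astype(np.uint8));m=l==1+np.argmax(st[1:,4])
    Q=W[m];o=-cal("side")[1].T@cal("side")[2];out=[]
    for a,b in((-.04,-.016),(-.06,-.04),(-.08,-.06)):
        q=Q[(Q[:,2]-P[2]>a)&(Q[:,2]-P[2]<=b)]
        if len(q)<5: continue
        g=q.mean(0);f=(g-o)[:2];f/=np.linalg.norm(f);out.append(g+np.r_[f*.0065,0])
    out=np.array(out);print(out.round(4).tolist(),m.sum())
    k=np.polyfit(out[:,2],out[:,:2],1);tip=k[0]*(P[2]-L)+k[1];s=-k[0]
    print("tip",tip.round(4),"lean per m downward: world",s.round(3),"tool x,y",(R[:2,:2].T@s).round(3))
E
python3 - <<'E'
from h import *
s=readout.observe();P,R=now();print(P,s["width"],np.abs(s["joint_vel"]).max(),inc(P,R,[.5383,.1260,.26],-.18))
# test on first tube
axis(cloud("side",np.load("pics/side4.npy")),np.array([.5252,.0665,.184]),R,.092)
ps,ds=optics.camera("side");cv2.imwrite("pics/side7.png",ps);W=cloud("side",ds);axis(W,P,R,.0995)
lean(ps,cv2.imread("pics/side6.png"),P)
E
```

```text
[0.53562258 0.12638497 0.2639839 ] 0.019694395972714836 0.02381111797020995 (array([-0.002,  0.002,  0.   ]), array([0.1, 2.7, 4. ]))
[[0.5273, 0.0644, 0.1556], [0.5282, 0.0653, 0.1336], [0.5285, 0.066, 0.117]] 156
tip [0.5294 0.0671] lean per m downward: world [0.032 0.042] tool x,y [0.047 0.024]
[[0.5357, 0.1255, 0.2358], [0.5366, 0.1259, 0.214], [0.5358, 0.1259, 0.1941]] 192
tip [0.5361 0.1263] lean per m downward: world [0.002 0.01 ] tool x,y [ 0.01 -0.  ]
10 262.1 142.2 span (np.int64(261), np.int64(278), 12)
16 262.3 144.8 span (np.int64(261), np.int64(278), 8)
22 262.4 147.5 span (np.int64(261), np.int64(278), 8)
28 262.6 150.1 span (np.int64(260), np.int64(278), 9)
34 262.8 152.7 span (np.int64(260), np.int64(278), 10)
40 262.9 155.2 span (np.int64(260), np.int64(278), 12)
46 263.1 157.8 span (np.int64(261), np.int64(279), 7)
52 263.2 160.3 span (np.int64(260), np.int64(279), 8)
58 263.4 162.9 span (np.int64(260), np.int64(263), 4)
64 263.5 165.4 span (np.int64(261), np.int64(263), 3)
70 263.7 167.9 span (np.int64(260), np.int64(263), 4)
76 263.8 170.3 span (np.int64(260), np.int64(266), 7)
82 264.0 172.8 span (np.int64(261), np.int64(266), 6)
88 264.1 175.2 span (np.int64(261), np.int64(266), 6)
94 264.3 177.7 span None
100 264.4 180.1 span None
```

Call:
move_arm(
  increments=[0,0,0,0,2.5,30,-0.7,0,0,0,0,2.5,60,-0.7,0,0,0,0,2.5,80,-0.7,0,0,0,0,2.5,90,-0.7,0,0,0,0,2.5,100,-0.7,0,0,0,0,2.5,110,-0.7,0,0,0,0,2.5,115,-0.7,0,0,0,0,2.5,115,-0.7],
)

```text
time_s: 14.52
tool_pos: [0.5387, 0.1261, 0.1498]
orientation: [-2.412, -2.012, 0.001]
force: [-0.7, -0.4, -0.0]
width: 0.0198
gripper_force: 24.9
```

```bash
python3 - <<'E'
from h import *
s=readout.observe();P,R=now();print(P,s["force"],s["width"],s["gripper_force"],np.abs(s["joint_vel"]).max())
ps,ds=optics.camera("side");cv2.imwrite("pics/side8.png",ps);W=cloud("side",ds);axis(W,P,R,.065)
E
```

```text
[0.53866208 0.12613384 0.14978668] [-0.74022026 -0.43870404 -0.0103929 ] 0.01982894314295649 24.911374650837388 0.021110410026453898
[[0.54, 0.1246, 0.1218], [0.5388, 0.1255, 0.1061]] 85
tip [0.5371 0.1267] lean per m downward: world [-0.077  0.057] tool x,y [ 0.043 -0.086]
```

Call:
move_arm(
  increments=[0,0,0,0,0,12,-0.7,0,0,0,0,0,24,-0.7,0,0,0,0,0,34,-0.7,0,0,0,0,0,37,-0.7,0,0,0,0,0,37,-0.7],
)

```text
time_s: 14.98
tool_pos: [0.5387, 0.1265, 0.1127]
orientation: [-2.412, -2.013, 0.001]
force: [0.3, -0.0, 1.2]
width: 0.0193
gripper_force: 25.0
```

```bash
python3 - <<'E'
from h import *
s=readout.observe();P,R=now();print(P,s["force"],s["width"],np.abs(s["joint_vel"]).max())
E
```

```text
[0.53869692 0.12654515 0.11265496] [ 0.33188738 -0.02324834  1.18858577] 0.019349568329305056 0.01264056329011099
```

Call:
move_arm(
  increments=[0,0,0,0,0,0,0.2,0,0,0,0,0,0,0.2,0,0,0,0,0,0,0.2,0,0,0,0,0,-30,0.2,0,0,0,0,0,-65,0.2,0,0,0,0,0,-100,0.2,0,0,0,0,0,-110,0.2],
)

```text
time_s: 15.57
tool_pos: [0.542, 0.1271, 0.2297]
orientation: [2.408, 2.01, 0.013]
force: [1.3, -0.3, 1.2]
width: 0.0513
gripper_force: 0.0
```

Call:
move_arm(
  increments=[0,0,0,-40,3,0,0.2,0,0,0,-80,6,0,0.2,0,0,0,-120,9,0,0.2,0,0,0,-160,12,0,0.2,0,0,0,-200,15,0,0.2,0,0,0,-240,18,0,0.2,0,0,0,-280,21,0,0.2,0,0,0,-320,24,0,0.2],
)

```text
time_s: 16.23
tool_pos: [0.5045, -0.1944, 0.2232]
orientation: [2.412, 2.013, 0.0]
force: [0.8, 0.3, 0.2]
width: 0.0509
gripper_force: 0.0
```

Call:
move_arm(
  increments=[0,0,0.054,-40,3,0,0.2,0,0,0.054,-80,6,5,0.2,0,0,0.054,-120,8,20,0.2,0,0,0.054,-150,10,40,0.2,0,0,0.054,-168,11,60,0.2,0,0,0.054,-168,11,60,0.2,0,0,0.054,-168,11,60,0.2,0,0,0.054,-168,11,60,0.2],
)

```text
time_s: 16.9
tool_pos: [0.4861, -0.3593, 0.1635]
orientation: [-2.465, -1.946, -0.001]
force: [-0.1, 0.2, 0.3]
width: 0.0508
gripper_force: 0.0
```

```bash
python3 - <<'E'
from h import *
s=readout.observe();P,R=now();print(P,np.abs(s["joint_vel"]).max(),s["width"])
print(inc(P,R,[.486,-.360,.096],-.234))
ps,ds=optics.camera("side");cv2.imwrite("pics/side9.png",ps);h=cv2.cvtColor(ps,cv2.COLOR_BGR2HSV);W=cloud("side",ds)
for nm,lo,hi,c in(("blue a",95,125,(.52,.064)),("orange",3,20,(.53,.126)),("blue b",95,125,(.48,-.36))):
    m=(h[...,0]>lo)&(h[...,0]<hi)&(h[...,1]>120)&(W[...,2]>.1)&(W[...,2]<.15)&(np.hypot(W[...,0]-c[0],W[...,1]-c[1])<.03)
    print(nm,m.sum(),W[m].mean(0).round(4),W[m][:,2].max() if m.sum() else 0)
E
```

```text
[ 0.48609437 -0.35929091  0.16349791] 0.023808742048939523 0.05084900499039412
(array([-0.   , -0.001, -0.   ]), array([-0.8,  0.1, 67.5]))
blue a 70 [0.5147 0.0577 0.1265] 0.13178705094298754
orange 66 [0.5387 0.1179 0.1263] 0.13190511540112843
blue b 101 [ 0.4801 -0.3604  0.1192] 0.12369390563608823
```

Both stored tubes stand seated, with cap tops at about 0.132. Now I'll grasp the last tube.

Call:
move_arm(
  increments=[0,0,0,-1,0,30,0.2,0,0,0,-1,0,60,0.2,0,0,0,-1,0,67,0.2,0,0,0,-1,0,67,0.2,0,0,0,-1,0,67,-0.7,0,0,0,-1,0,67,-0.7,0,0,0,-1,0,67,-0.7,0,0,0,-1,0,67,-0.7],
)

```text
time_s: 17.62
tool_pos: [0.4872, -0.3618, 0.0988]
orientation: [2.462, 1.945, 0.002]
force: [0.3, 0.2, 3.4]
width: 0.0196
gripper_force: 24.5
```

Call:
move_arm(
  increments=[0,0,0,0,0,-30,-0.7,0,0,0,0,0,-65,-0.7,0,0,0,0,0,-100,-0.7,0,0,0,0,0,-135,-0.7,0,0,0,0,0,-165,-0.7,0,0,0,0,0,-165,-0.7,0,0,0,0,0,-165,-0.7],
)

```text
time_s: 18.2
tool_pos: [0.4873, -0.3622, 0.2657]
orientation: [2.46, 1.942, 0.003]
force: [-1.0, 1.1, -0.2]
width: 0.0199
gripper_force: 25.0
```

```bash
python3 - <<'E'
from h import *
s=readout.observe();P,R=now();print(P,s["width"],s["gripper_force"],np.abs(s["joint_vel"]).max())
print(inc(P,R,[.5166,.0146,.26],-.18))
E
```

```text
[ 0.48726587 -0.36215452  0.26566932] 0.019868149285131736 25.029133791394997 0.07519715107232773
(array([ 0.007,  0.003, -0.054]), array([373.3, -58.9,   4.1]))
```

Call:
move_arm(
  increments=[0,0,0,38,-6,0,-0.7,0,0,0,78,-12,0,-0.7,0,0,0,118,-18,0,-0.7,0,0,0,158,-25,0,-0.7,0,0,0,198,-31,0,-0.7,0,0,0,238,-37,0,-0.7,0,0,0,278,-44,0,-0.7,0,0,0,318,-50,0,-0.7],
)

```text
time_s: 18.87
tool_pos: [0.5094, -0.038, 0.2596]
orientation: [-2.464, -1.945, 0.003]
force: [1.1, 0.5, -0.0]
width: 0.0197
gripper_force: 25.0
```

Call:
move_arm(
  increments=[0,0,-0.054,30,-5,0,-0.7,0,0,-0.054,55,-8,0,-0.7,0,0,-0.054,55,-8,0,-0.7,0,0,-0.054,55,-8,0,-0.7,0,0,-0.054,55,-8,0,-0.7],
)

```text
time_s: 19.28
tool_pos: [0.515, 0.0151, 0.2601]
orientation: [-2.411, -2.013, 0.003]
force: [-0.2, -0.7, -0.6]
width: 0.0201
gripper_force: 25.0
```

```bash
python3 - <<'E'
from h import *
s=readout.observe();P,R=now();print(P,s["width"],np.abs(s["joint_vel"]).max(),inc(P,R,[.5166,.0146,.26],-.18))
ps,ds=optics.camera("side");cv2.imwrite("pics/side10.png",ps);W=cloud("side",ds);axis(W,P,R,.0958)
lean(ps,cv2.imread("pics/side9.png"),P)
E
```

```text
[0.51504238 0.01508011 0.26014013] 0.020055872708299522 0.022737482928160812 (array([-0.002,  0.001,  0.   ]), array([-0.2,  1.6,  0.1]))
[[0.516, 0.0121, 0.2325], [0.5165, 0.0115, 0.21], [0.5169, 0.0103, 0.1917]] 199
tip [0.5175 0.0092] lean per m downward: world [ 0.023 -0.044] tool x,y [-0.039  0.03 ]
10 306.4 153.0 span (np.int64(303), np.int64(311), 9)
16 306.4 155.8 span (np.int64(303), np.int64(311), 9)
22 306.4 158.5 span (np.int64(303), np.int64(311), 9)
28 306.4 161.2 span (np.int64(304), np.int64(311), 8)
34 306.4 163.9 span (np.int64(304), np.int64(311), 8)
40 306.4 166.6 span (np.int64(305), np.int64(311), 7)
46 306.5 169.3 span (np.int64(305), np.int64(311), 7)
52 306.5 171.9 span (np.int64(305), np.int64(311), 7)
58 306.5 174.6 span (np.int64(305), np.int64(311), 7)
64 306.5 177.2 span (np.int64(305), np.int64(311), 7)
70 306.5 179.8 span (np.int64(305), np.int64(311), 7)
76 306.5 182.3 span (np.int64(305), np.int64(312), 8)
82 306.5 184.9 span (np.int64(306), np.int64(311), 6)
88 306.5 187.4 span (np.int64(306), np.int64(311), 6)
94 306.5 190.0 span (np.int64(307), np.int64(311), 5)
100 306.6 192.5 span None
```

Call:
move_arm(
  increments=[0,0.045,0,1,0,25,-0.7,0,0.045,0,1,0,55,-0.7,0,0.045,0,1,0,75,-0.7,0,0.045,0,1,0,87,-0.7,0,0.045,0,1,0,98,-0.7,0,0.045,0,1,0,108,-0.7,0,0.045,0,1,0,114,-0.7,0,0.045,0,1,0,114,-0.7],
)

```text
time_s: 20.0
tool_pos: [0.5155, 0.0162, 0.1464]
orientation: [-2.389, -1.993, -0.052]
force: [0.1, -0.5, -1.6]
width: 0.0198
gripper_force: 25.0
```

```bash
python3 - <<'E'
from h import *
s=readout.observe();P,R=now();print(P,s["force"],s["width"],s["gripper_force"],np.abs(s["joint_vel"]).max())
E
```

```text
[0.51554685 0.01620742 0.14644016] [ 0.09013475 -0.53542553 -1.60690731] 0.019836045924894217 25.02472791384207 0.02067043725093323
```

Call:
move_arm(
  increments=[0,0,0,-0.5,0,12,-0.7,0,0,0,-1,0,24,-0.7,0,0,0,-1.5,0,34,-0.7,0,0,0,-1.7,0,37,-0.7,0,0,0,-1.7,0,37,-0.7],
)

```text
time_s: 20.42
tool_pos: [0.5156, 0.0165, 0.1094]
orientation: [-2.389, -1.994, -0.052]
force: [0.3, -0.1, -0.4]
width: 0.0202
gripper_force: 25.0
```

```bash
python3 - <<'E'
from h import *
s=readout.observe();P,R=now();print(P,s["force"],s["width"],np.abs(s["joint_vel"]).max())
E
```

```text
[0.51556376 0.01647798 0.10939688] [ 0.25461989 -0.11421944 -0.3515667 ] 0.02024683665341154 0.01118152442529485
```

Call:
move_arm(
  increments=[0,0,0,0,0,1,0.2,0,0,0,0,0,1,0.2,0,0,0,0,0,1,0.2,0,0,0,1,0,-30,0.2,0,-0.045,0,3,0,-65,0.2,0,-0.045,0,5,0,-105,0.2,0,-0.045,0,6,0,-140,0,0,-0.045,0,6,0,-160,0],
)

```text
time_s: 21.08
tool_pos: [0.5177, 0.0155, 0.2758]
orientation: [2.408, 2.011, 0.008]
force: [1.4, -0.3, 0.2]
width: 0.0425
gripper_force: 0.0
```

Call:
move_arm(
  increments=[0,0,0,0,0,0,0,0,0,0,0,0,0,0],
)

```text
time_s: 21.25
tool_pos: [0.5169, 0.0152, 0.2726]
orientation: [2.41, 2.011, 0.005]
force: [-0.2, -0.7, -0.0]
width: 0.0424
gripper_force: 0.0
```

```bash
python3 - <<'E'
from h import *
s=readout.observe();P,R=now();print(P,np.abs(s["joint_vel"]).max(),s["width"],R[:,2])
ps,ds=optics.camera("side");cv2.imwrite("pics/side11.png",ps);h=cv2.cvtColor(ps,cv2.COLOR_BGR2HSV);W=cloud("side",ds)
for nm,lo,hi,c in(("blue a",95,125,(.52,.064)),("orange",3,20,(.53,.126)),("blue b",95,125,(.51,.013))):
    m=(h[...,0]>lo)&(h[...,0]<hi)&(h[...,1]>120)&(W[...,2]>.1)&(W[...,2]<.15)&(np.hypot(W[...,0]-c[0],W[...,1]-c[1])<.03)
    print(nm,m.sum(),W[m].mean(0).round(4),W[m][:,2].max() if m.sum() else 0)
p,d=optics.camera("top");cv2.imwrite("pics/top11.png",p);W=cloud("top",d);S=cv2.cvtColor(p,cv2.COLOR_BGR2HSV)[...,1]
m=(abs(W[...,2]-.298)<.012)&(S<70)&(np.hypot(W[...,0]-.69,W[...,1]-.05)<.1)
print("bar",m.sum(),W[m].mean(0).round(3),cv2.minAreaRect((W[m][:,:2]*1000).astype(np.float32)) if m.sum()>3 else 0)
print(inc(P,R,[.686,.0576,.37],-.18))
cv2.imwrite("pics/crop11.png",np.hstack([cv2.resize(p[110:240,220:360],None,fx=2.8,fy=2.8),cv2.resize(ps[100:230,220:360],None,fx=2.8,fy=2.8)]))
E
```

```text
[0.51690243 0.01519297 0.27261563] 0.06255587529695024 0.04243030606051376 [ 4.38312074e-03 -5.33156751e-05 -9.99990393e-01]
blue a 71 [0.5148 0.0576 0.1265] 0.1316157309095905
orange 66 [0.5387 0.1179 0.1263] 0.13217364305356538
blue b 77 [0.5085 0.0066 0.1263] 0.13299810879228924
bar 7 [0.706 0.098 0.299] ((706.1997680664062, 98.33106231689453), (15.161845207214355, 1.6551017761230469), 86.0359115600586)
(array([ 0.004, -0.001,  0.   ]), array([ 72.1, 159.2, -96.6]))
```

View pics/crop11.png

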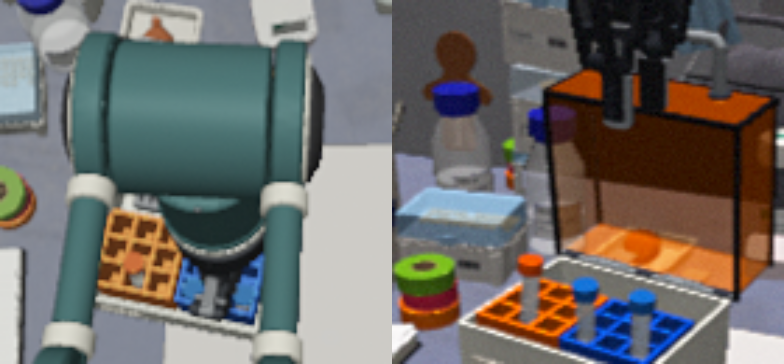

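All three tubes stand seated: orange cap at crop (530,265), blue caps at (587,290) and (642,302). The hood is open, so next I'll locate the bar in the earlier unobstructed pictures.

```bash
python3 - <<'E'
from h import *
a=np.radians(-10.3);ex=np.array([np.cos(a),np.sin(a)]);ey=np.array([-ex[1],ex[0]])
for n in("top","side"):
    p=cv2.imread(f"pics/{n}1.png");W=cloud(n,np.load(f"pics/{n}1.npy"));S=cv2.cvtColor(p,cv2.COLOR_BGR2HSV)[...,1]
    m=(abs(W[...,2]-.296)<.015)&(S<80)&(np.hypot(W[...,0]-.69,W[...,1]-.055)<.08)
    Q=W[m];c=np.array([.575,.0755]);l=np.c_[(Q[:,:2]-c)@ex-.083,(Q[:,:2]-c)@ey]
    print(n,len(Q),Q.mean(0).round(4) if len(Q) else 0,"bar rel hinge x pct",np.percentile(l[:,0],[5,50,95]).round(4),"y",np.percentile(l[:,1],[2,98]).round(4),"z",np.percentile(Q[:,2],[5,50,95]).round(4))
P,R=now();print(P,inc(P,R,[.696,.0535,.36],-.18))
E
```

```text
top 234 [0.6932 0.0519 0.2984] bar rel hinge x pct [0.0333 0.037  0.043 ] y [-0.0551  0.0527] z [0.2912 0.2992 0.303 ]
side 228 [0.6904 0.0495 0.2935] bar rel hinge x pct [0.032  0.0348 0.0394] y [-0.0573  0.051 ] z [0.2843 0.2941 0.2994]
[0.51498511 0.01519981 0.26925953] (array([-0.002,  0.   , -0.   ]), array([ 70.1, 171.1, -91.1]))
```

Call:
move_arm(
  increments=[0,0,0,10,0,-40,0,0,0,0,20,10,-78,0,0,0,0,35,45,-91,0,0,0,0,50,82,-91,0,0,0,0,60,118,-91,0,0,0,0,69,150,-91,0,0,0,0,69,169,-91,0,0,0,0,69,169,-91,0],
)

```text
time_s: 22.02
tool_pos: [0.6966, 0.0525, 0.356]
orientation: [-2.41, -2.011, 0.008]
force: [-1.4, -0.5, -0.6]
width: 0.0429
gripper_force: 0.0
```

Call:
move_arm(
  increments=[0,0,0,0,0,0,0,0,0,0,0,0,0,0],
)

```text
time_s: 22.18
tool_pos: [0.6933, 0.0528, 0.3592]
orientation: [-2.41, -2.011, 0.005]
force: [-0.3, 0.6, 0.4]
width: 0.0426
gripper_force: 0.0
```

```bash
python3 - <<'E'
from h import *
P,R=now();s=readout.observe();print(P,np.abs(s["joint_vel"]).max(),s["width"],inc(P,R,[.694,.053,.276],-.18))
E
```

```text
[0.69333227 0.05280039 0.35918836] 0.03160901238456922 0.04261585508244972 (array([-0.004,  0.001, -0.   ]), array([ 0.4,  1. , 83.2]))
```

Call:
move_arm(
  increments=[0,0,0,0,0,30,0,0,0,0,0,0,60,0,0,0,0,0,0,80,0,0,0,0,0,0,83,0,0,0,0,0,0,83,-1,0,0,0,0,0,83,-1,0,0,0,0,0,83,-1,0,0,0,0,0,83,-1],
  squeeze=30,
)

```text
time_s: 22.85
tool_pos: [0.695, 0.0529, 0.2811]
orientation: [2.411, 2.012, 0.004]
force: [-1.8, -0.6, 0.5]
width: 0.0106
gripper_force: 29.4
```

```bash
python3 - <<'E'
from h import *
P,R=now();s=readout.observe();print(P,np.abs(s["joint_vel"]).max(),s["width"],s["gripper_force"],s["force"])
E
```

```text
[0.69498392 0.05285391 0.28106615] 0.004489846556179772 0.010639799057105069 29.352512061595917 [-1.81940997 -0.61469798  0.54378616]
```

Call:
move_arm(
  increments=[0,0,0,0,-22,-3,-1,0,0,0,0,-44,-3,-1,0,0,0,0,-66,-1,-1,0,0,0,0,-88,3,-1,0,0,0,0,-110,9,-1,0,0,0,0,-131,17,-1,0,0,0,0,-141,22,-1,0,0,0,0,-141,22,-1],
)

```text
time_s: 23.52
tool_pos: [0.5541, 0.0788, 0.259]
orientation: [2.411, 2.013, 0.003]
force: [-3.4, 0.3, 7.3]
width: 0.0105
gripper_force: 31.4
```

Call:
move_arm(
  increments=[0,0,0,0,-5,2.5,-1,0,0,0,0,-10,5,-1,0,0,0,0,-15,8.5,-1,0,0,0,0,-20,12,-1,0,0,0,0,-25,15.5,-1,0,0,0,0,-25,15.5,-1,0,0,0,0,-25,15.5,-1],
)

```text
time_s: 24.1
tool_pos: [0.531, 0.083, 0.2438]
orientation: [2.412, 2.013, 0.003]
force: [-5.0, 0.1, 8.2]
width: 0.0109
gripper_force: 32.0
```

```bash
python3 - <<'E'
from h import *
P,R=now();s=readout.observe();print(P,np.abs(s["joint_vel"]).max(),s["width"],s["gripper_force"],s["force"])
a=np.radians(-10.3);ex=np.array([np.cos(a),np.sin(a)])
y=(P[:2]-[.575,.0755])@ex-.083;print("bar rel hinge",y,"theta from x",np.arccos(-y/.223)-.2402,"from z",np.arcsin((P[2]+.0145-.075)/.223)-.2402)
ps,ds=optics.camera("side");cv2.imwrite("pics/side12.png",ps);h=cv2.cvtColor(ps,cv2.COLOR_BGR2HSV);W=cloud("side",ds)
p,d=optics.camera("top");cv2.imwrite("pics/top12.png",p)
cv2.imwrite("pics/crop12.png",np.hstack([cv2.resize(p[110:240,220:360],None,fx=2.8,fy=2.8),cv2.resize(ps[100:230,220:360],None,fx=2.8,fy=2.8)]))
E
```

```text
[0.53096998 0.08303269 0.24380468] 0.009087052900345935 0.010876304974387695 31.979598999023438 [-4.98417356  0.13715142  8.23737018]
bar rel hinge -0.12766733539846517 theta from x 0.7210454713615907 from z 0.7247036950025422
```

View pics/crop12.png

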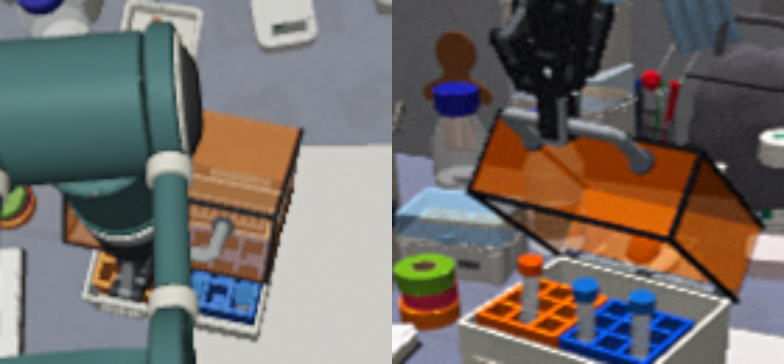

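The hood is held at about 0.72 rad and the three tubes stand upright. I'll settle briefly and hand in.

Call:
move_arm(
  increments=[0,0,0,0,0,0,-1,0,0,0,0,0,0,-1,0,0,0,0,0,0,-1,0,0,0,0,0,0,-1],
)

```text
time_s: 24.53
tool_pos: [0.5314, 0.083, 0.2441]
orientation: [2.412, 2.012, 0.003]
force: [-6.2, 0.7, 8.4]
width: 0.0108
gripper_force: 32.0
```

```bash
python3 - <<'E'
from h import *
s=readout.observe();print(s["tool_pos"],s["gripper_force"],s["force"]);print(order.job_done())
E
```

```text
[0.53139497 0.08295174 0.24411814] 32.00017869472504 [-6.18062361  0.65017243  8.36521189]
the job is handed in; nothing more can be done
None
```

The job is handed in: all three tubes stand upright in the front cells of the inserts of their colour, and the arm is holding the hood by its handle at about 0.72 rad, just below the balance point; the judge's verdict was not shown.

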